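# Hold the reel-spindle collar on its flat

### The arm

A 6-joint arm with a two-finger parallel gripper is mounted at the origin on a cart in front of the work surface, level with it; the furniture and walls round the work are solid. World frame = base frame: x ahead of the robot, y to its left, z up, the work surface at z = 0. Lengths are in m, angles in rad, forces in N, time in s.
With the tool pointing down it reaches from about 0.25 to 0.725 m from the base axis. Payload 4 kg.
Tool frame: the origin (TCP) lies where the fingers leave the gripper's body, on its centre line; the fingertips stand 73 mm ahead of it and the grasp point (between the pads) lies 54 mm ahead of it (bot.tips_ahead is the z of the fingertips in the tool frame, in m); z points along the fingers, y is the direction in which the jaws open and shut (so a half turn about z gives the same grasp; the last joint's range is limited). The gripper opens to 85 mm and grips with 20 to 120 N. Pads are 22 mm wide; open, the fingers measure 114 mm over their backs; the gripper's body (76 mm by 85 mm) begins 54 mm behind the grasp point. The pads swing forward as they close: fully open they stand 13 mm farther back than shut.
Start: joints at [1.333, 0.241, 0.005, 1.335, 0, 1.571], TCP at [0.118, 0.486, 0.304] pointing down, gripper open.
Joint ranges: [-2.72, 2.72], [-1.05, 1.87], [-1.09, 1.28], [-1.99, 2.15], [-1.42, 1.44], [-3.14, 3.14]. Speed limits (rad/s): [2.79, 2.79, 3.14, 3.14, 3.14, 3.14].

### API

Orientations are given as a unit quaternion [x, y, z, w].
In Python, from workcell import readout, camera, get_calibration, order, bot gives the robot as it stands.
- The arm moves only by the tool send_rows, never from a script. Its argument "moves" is a list of rows, each a list of 3 entries, a list of its own where there are three numbers: the shift along the tool's x, y, z in mm, then the turn, a rotation vector about the tool's x, y, z in rad, then the finger opening in mm, from 0 to 85.4. In form: [[[dx, dy, dz], [ax, ay, az], grip], ...]. A call has 1 to 12 rows; each row is the pose to reach, as a shift and turn from the pose measured when the call began, along the tool's axes at that moment; what a row does not reach only later rows make up. A row lasts 1/12 s, in which the tool goes at most 41.7 mm and 7.16 degrees, less where a joint would pass 70% of its speed; a pose out of reach is approached as far as the arm can. A call with a gripper value outside its range is refused whole. The fingers move at their own pace and stop on an object; the grip force is fixed at half the most. Time passes only in rows, so rows that repeat a pose let the fingers close. It gives the time, the measured TCP pose, the force and the opening at its end, in the units of the state.
- readout.get_obs(): the state, without advancing time (a new reading comes with each control period).
- camera(name): name is "scene" or "top" or "wrist"; returns the picture (384x512x3 uint8, red, green, blue); there is no depth.
- get_calibration(name): a dict with "fx", "fy", "cx", "cy" (pixels), "R" (3x3) and "t" (3): a world point X has camera coordinates R X + t. Camera axes: x right, y down, z forward; pixel columns grow to the right and rows downward; lengths in m; the calibration is good to about 2 mm. A picture is of the moment at which its call begins: read the wrist's pose just before it. get_calibration takes no time and is no camera call; for the wrist camera it gives the pose at the moment of the call.
- order.job_done(): hands the job in, once; it reports no verdict.
The state is a dict: "clock": time; "joint_pos": joint angles; "joint_vel": joint speeds; "tau": joint torques, N m; "eef_pos": TCP position; "tool_rot": TCP orientation; "ft_force": force on the tool from outside, world axes, zero at the start; "ft_torque": the same for the moment, N m; "grip_width": finger opening in m.
Only numpy, scipy, OpenCV 4.12 (cv2) and the standard library are available. Lean on these libraries where they do the work, as an engineer would, in place of code of your own. Each camera call takes 0.05 s, during which the arm holds its last target. There are 200 camera calls.

### The job

The spindle of the pouch-reel dispenser stands upright in its service stand. Pinch the spindle with the fingers so that one finger lies on its flat, and turn it by that grip until the flat faces the pointer rib of the stand; then let go, take the collar that has a thumbscrew, and pass it down over the spindle with the screw on the flat's side. Finish while still holding the collar level about half-way down the flat, clear of the shoulder below, with its screw tip pressed on the flat for a colleague to tighten; leave the plain collar and the other things alone.

Things in the scene. Friction and masses are not known exactly. Their poses are not given: they have to be found in the camera images.
- stand: fixed aluminium stand: round foot 96 mm wide, 8 mm high; housing 58 mm wide up to 45 mm. Origin on the spindle axis at worktop level; z up. Pointer: upright rib 6 mm wide on the -x side, out to 47 mm from the axis, top at 47 mm. Spindle above: shoulder 33 mm wide from 45 to 52 mm, then a 24 mm round end with one flat up to 112 mm (last 2.5 mm tapered)
- spindle (a joint): turn of the upright spindle in its stand, rad, positive anticlockwise seen from above; 0 when the flat faces the pointer. Turns with slight friction (about 0.12 N m) and stays where it is left; stops at -3.1 and 3.1
- spindle_flat (a point): flat of the spindle, 16 mm wide, 53 to 108 mm above the worktop, turning with it. Origin at the middle of its face, 8 mm from the spindle axis, 80.5 mm above the worktop; z up, -x points straight out of the flat, +x to the axis. Pinched between flat and round back the spindle measures 20 mm, elsewhere up to 24 mm
- collar_center (a point): centre, half-way up, of the loose steel collar with thumbscrew: ring 45 mm wide, 22 mm high, upright bore 30 mm, about 130 g. Wrench flats 24 mm long, 46 mm apart, face +y and -y (grip there). Screw along x on the -x side: head ends 34.5 mm from the centre; 5 mm thick tip juts into the bore to 9.3 mm from the centre, so it passes the spindle only on the flat's side. z up
- collar_screw (a point): middle of the thumbscrew's head, 29.5 mm from the collar's centre along the collar's -x, at the same height; axes as the collar's
- plain_collar_center (a point): centre, half-way up, of another loose steel collar of the same ring, bore and wrench flats but without a screw; to be left alone
- vial_a: loose capped vial 12 x 50 x 12 mm lying near the stand, origin at its underside; bystander
- vial_b: loose capped vial 12 x 50 x 12 mm lying behind the collars, origin at its underside; bystander
- mirror: loose dental mirror 22 x 158 x 16 mm lying at the front edge, origin at its underside; bystander

How it is judged:
By the outcome, as a careful person would: the job done as asked, in the order asked, and still so for the second after the job is handed in, while the arm keeps its last pose, push and grip.
It also fails if it takes over 58 s, if anything falls off the work surface, if the arm or the gripper's body presses on something with over 40 N, if the wrist force passes 120 N, or if a joint passes its speed limit or range.

## Working session

There is one attempt and no reset: what is moved stays moved. The work goes in short steps, Python scripts to look and compute and a tool call to move; the robot and the scene stay as the last step left them, time stands still between calls to the robot, and variables do not carry over. Pictures are saved under pics/ and viewed, about 8 in all and at most 12, crops included, and the job is handed in when it is done.

Besides the shell and the picture viewer there is one more tool, called after "Emit:" as name([rows], argument=value, ...), one row to a line, values as JSON. send_rows: Moves the arm, as the interface text tells. Its arguments: {"type":"object","properties":{"moves":{"type":"array","items":{"type":"array"}}},"required":["moves"]}

```bash
mkdir -p pics; ls
python3 - <<'E'
from workcell import readout, camera, get_calibration, order, bot
import cv2, numpy as np
print(readout.get_obs())
for n in ("scene","top","wrist"):
    c=get_calibration(n); print(n,c)
a=camera("scene");b=camera("top")
cv2.imwrite("pics/s0.png",a[:,:,::-1]);cv2.imwrite("pics/t0.png",cv2.resize(b[:,:,::-1],(800,600),interpolation=cv2.INTER_CUBIC))
E
```

```text
pics
{'clock': 0.0, 'joint_pos': array([ 1.33298985e+00,  2.41425327e-01,  3.70472263e-03,  1.33516987e+00,
       -1.97553835e-05,  1.57081392e+00]), 'joint_vel': array([-4.00328275e-04, -1.16597748e-03,  4.29020227e-04, -6.34019664e-04,
       -3.15382244e-05, -1.36465680e-03]), 'tau': array([ 1.72427153e-04, -3.72314072e+01,  2.52410281e+01,  1.69474591e-02,
       -6.69837527e-05,  4.23951263e-06]), 'eef_pos': array([0.11767756, 0.48546302, 0.30299917]), 'tool_rot': array([ 1.18631919e-01,  9.92937748e-01, -1.04085245e-03, -1.14390086e-04]), 'ft_force': array([ 0.17630046, -0.0405711 , -0.3426708 ]), 'ft_torque': array([-0.03849489, -0.01394261,  0.0422789 ]), 'grip_width': 0.08539958481783395}
scene {'fx': 383.70704864148433, 'fy': 383.70704864148433, 'cx': 254.0795720842971, 'cy': 196.24616239625763, 'R': array([[ 0.84829095, -0.52940104, -0.01170464],
       [-0.22646457, -0.34272002, -0.91173285],
       [ 0.47866091,  0.77606541, -0.41061687]]), 't': array([-0.35014812,  0.21747725,  0.59710253])}
top {'fx': 412.544161067317, 'fy': 412.544161067317, 'cx': 245.87678979953904, 'cy': 195.1804748489863, 'R': array([[ 0.01882736, -0.99937464,  0.02993083],
       [-0.99695915, -0.02102912, -0.07503488],
       [ 0.07561737, -0.02842711, -0.99673161]]), 't': array([0.07456702, 0.47721575, 0.939981  ])}
wrist {'fx': 316.264709577016, 'fy': 316.264709577016, 'cx': 251.25613970048508, 'cy': 195.43082876499844, 'R': array([[ 0.23606838,  0.97173537, -0.00144594],
       [ 0.92270124, -0.22368908,  0.31398348],
       [ 0.30478541, -0.07545575, -0.94942735]]), 't': array([-0.49907853, -0.0410125 ,  0.38228637])}
```

View pics/t0.png

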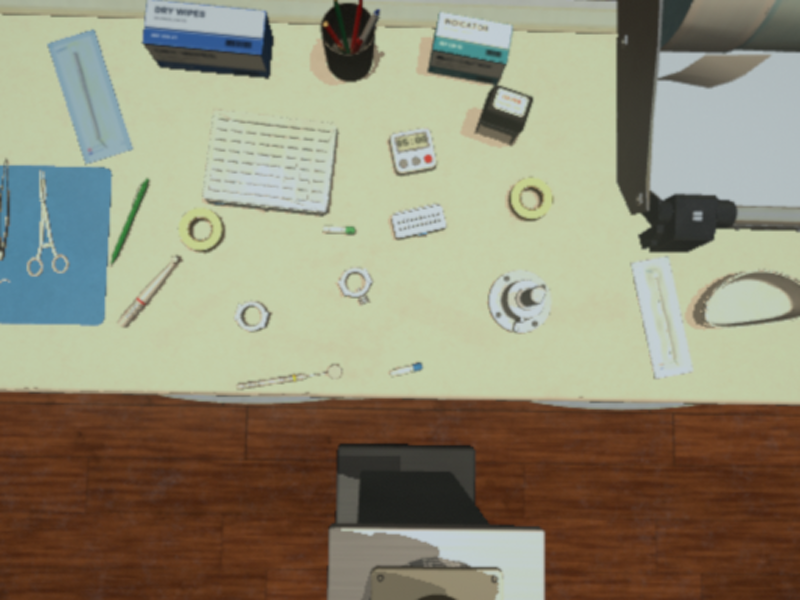

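View pics/s0.png

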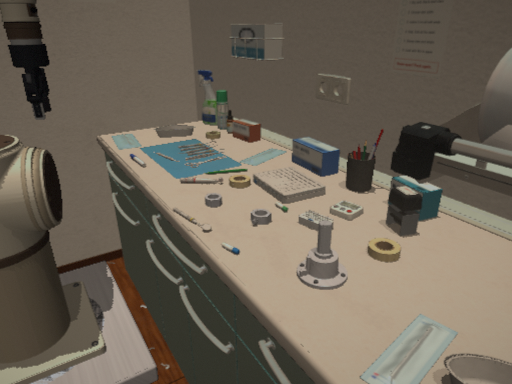

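The top view (800x600) shows the stand at about (519,302), with the rib towards (519,325). The screw collar is at (355,283) with its screw towards (363,300), and the plain collar is at (252,316). Next I'll zoom in on these for a first estimate.

```bash
cat > h.py <<'E'
from workcell import readout, camera, get_calibration, order, bot
import cv2, numpy as np
from scipy.spatial.transform import Rotation as Ro
def p2w(c,uv,z):
    d=c["R"].T@np.array([(uv[0]-c["cx"])/c["fx"],(uv[1]-c["cy"])/c["fy"],1]); o=-c["R"].T@c["t"]
    return o+d*(z-o[2])/d[2]
def w2p(c,X):
    q=c["R"]@np.asarray(X,float)+c["t"]; return np.array([c["fx"]*q[0]/q[2]+c["cx"],c["fy"]*q[1]/q[2]+c["cy"]])
def yaw(R): return np.arctan2(R[1,0],R[0,0])   # world yaw of tool x
def goal(pos,yw):
    """shift (mm, tool axes) & rotvec from now to TCP pos with tool down and tool-x at world yaw yw"""
    o=readout.get_obs(); R=Ro.from_quat(o["tool_rot"])
    G=Ro.from_matrix(np.array([[np.cos(yw),np.sin(yw),0],[np.sin(yw),-np.cos(yw),0],[0,0,-1]]))
    print("shift",np.round(R.inv().apply(np.array(pos)-o["eef_pos"])*1e3,1),"rot",np.round((R.inv()*G).as_rotvec(),4),"yawnow",round(yaw(R.as_matrix()),4),"pos",o["eef_pos"].round(4),"F",o["ft_force"].round(1),"w",round(o["grip_width"]*1e3,1),"j",o["joint_pos"].round(2),"t",round(o["clock"],2))
E
python3 - <<'E'
from h import *
c=get_calibration("top"); k=1/1.5625
for n,uv,z in (("stand foot",(519,302),.008),("spindle top",(536,292),.112),("rib",(519,325),.047),("collar",(355,283),.022),("screw",(363,299),.011),("plain",(252,316),.022),("via",(407,369),.01),("mirrorhead",(334,371),.01),("vb",(340,230),.01)):
    print(n,p2w(c,np.array(uv)*k,z).round(4))
im=cv2.imread("pics/t0.png")
o=readout.get_obs(); cw=get_calibration("wrist")
R=Ro.from_quat(o["tool_rot"]).as_matrix(); print("camera in tool",R.T@(-cw["R"].T@cw["t"]-o["eef_pos"]), "axis",R.T@cw["R"][2], R.T@cw["R"][0])
a=camera("top")[:,:,::-1]
A=cv2.resize(a[165:225,300:365],(400,369),interpolation=cv2.INTER_CUBIC);B=cv2.resize(a[165:225,200:265],(400,369),interpolation=cv2.INTER_CUBIC)
cv2.imwrite("pics/c0.png",np.hstack([B,A]))
E
```

```text
stand foot [ 0.4851 -0.1194  0.008 ]
spindle top [ 0.4903 -0.1175  0.112 ]
rib [ 0.4485 -0.1102  0.047 ]
collar [0.5069 0.128  0.022 ]
screw [0.4843 0.1157 0.011 ]
plain [0.4549 0.2777 0.022 ]
via [0.3815 0.0482 0.01  ]
mirrorhead [0.3766 0.1563 0.01  ]
vb [0.5879 0.1525 0.01  ]
camera in tool [ 8.08089272e-02  1.21460800e-05 -7.20877523e-02] axis [-3.13999109e-01  4.53510056e-04  9.49423169e-01] [-5.62125299e-04  9.99999622e-01 -6.63578422e-04]
```

View pics/c0.png

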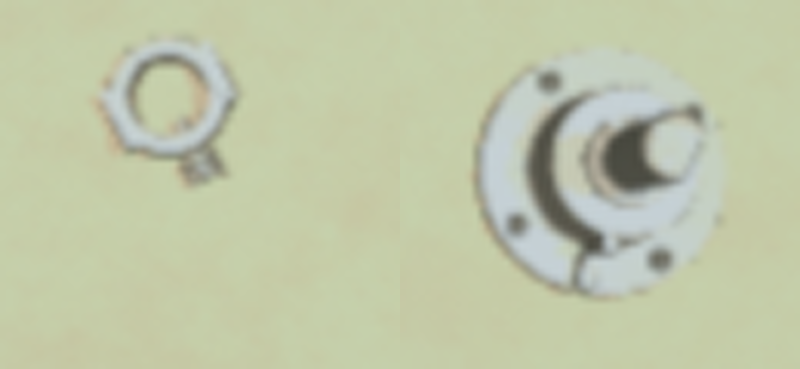

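The spindle's straight edge faces right in the crop (about world -y), and the rib points down in the image (about -x, slightly +y). I'll go above the stand for a near view.

Run:
```python
from h import *
print(bot.tips_ahead, [a for a in dir(bot) if a[0]!='_'])
goal((.488,-.118,.27),3.3)
```

```text
0.0726 ['Unreachable', 'tips_ahead']
shift [-502.1 -499.3   34. ] rot [-1.600e-03 -3.000e-04 -3.962e-01] yawnow 2.9038 pos [0.1177 0.4856 0.3032] F [-0.4  0.  -0.4] w 85.2 j [ 1.33  0.24  0.    1.34 -0.    1.57] t 0.15
```

Emit:
send_rows([
  [[-502,-499,34],[0,0,-0.396],85],
  [[-502,-499,34],[0,0,-0.396],85],
  [[-502,-499,34],[0,0,-0.396],85],
  [[-502,-499,34],[0,0,-0.396],85],
  [[-502,-499,34],[0,0,-0.396],85],
  [[-502,-499,34],[0,0,-0.396],85],
  [[-502,-499,34],[0,0,-0.396],85],
  [[-502,-499,34],[0,0,-0.396],85],
  [[-502,-499,34],[0,0,-0.396],85],
  [[-502,-499,34],[0,0,-0.396],85],
  [[-502,-499,34],[0,0,-0.396],85],
  [[-502,-499,34],[0,0,-0.396],85],
])

```text
clock: 1.15
eef_pos: [0.3755, 0.0645, 0.2804]
tool_rot: [-0.079, 0.997, -0.001, -0.0]
ft_force: [1.4, 0.2, -0.3]
grip_width: 0.0851
```

Run:
```python
from h import *
goal((.488,-.118,.27),3.3)
```

```text
shift [ -82.3 -197.9   10.6] rot [-0.0013 -0.0002 -0.0004] yawnow -2.9836 pos [0.3755 0.0645 0.2804] F [ 1.4  0.2 -0.3] w 85.1 j [ 0.17  0.02 -0.32  1.24 -0.    0.01] t 1.15
```

Emit:
send_rows([
  [[-82,-198,10],[0,0,0],85],
  [[-82,-198,10],[0,0,0],85],
  [[-82,-198,10],[0,0,0],85],
  [[-82,-198,10],[0,0,0],85],
  [[-82,-198,10],[0,0,0],85],
  [[-82,-198,10],[0,0,0],85],
  [[-82,-198,10],[0,0,0],85],
  [[-82,-198,10],[0,0,0],85],
])

```text
clock: 1.82
eef_pos: [0.4871, -0.1182, 0.2699]
tool_rot: [-0.078, 0.997, -0.0, -0.001]
ft_force: [-0.5, 0.6, 0.8]
grip_width: 0.0848
```

Run:
```python
from h import *
goal((.488,-.118,.27),3.3)
c=get_calibration("wrist"); a=camera("wrist")[:,:,::-1]
np.savez("c1.npz",**c); cv2.imwrite("pics/w1.png",cv2.resize(a,(800,600),interpolation=cv2.INTER_CUBIC))
for z in (.008,.045,.112): print(z,w2p(c,(.488,-.118,z))*1.5625)
```

```text
shift [-0.9  0.1 -0.1] rot [ 0.     -0.002  -0.0016] yawnow -2.9848 pos [ 0.4871 -0.1182  0.2699] F [-0.5  0.6  0.8] w 84.8 j [-0.24  0.26 -0.06  1.25 -0.   -0.39] t 1.82
0.008 [392.40396274 266.67506467]
0.045 [392.4103828  280.80690419]
0.112 [392.42671376 316.75462281]
```

View pics/w1.png

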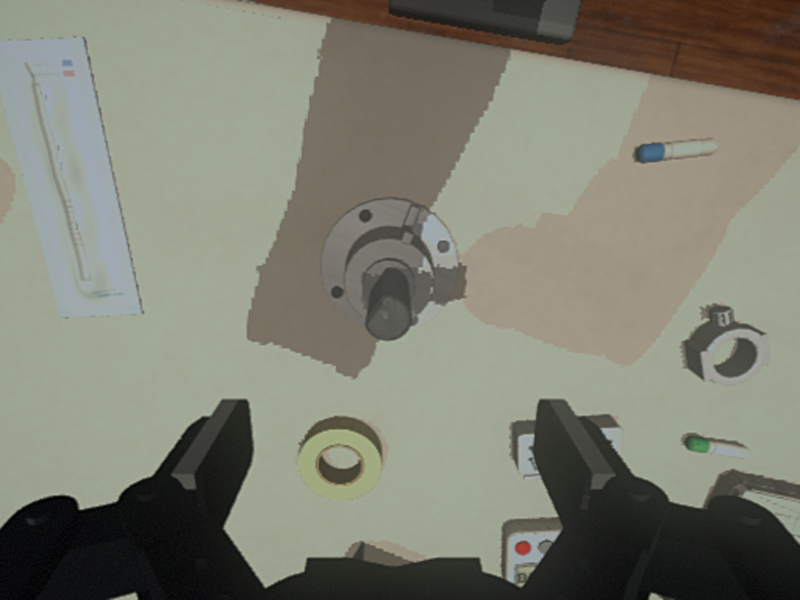

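The spindle and stand sit where I projected them: foot centre (390,264), spindle top (389,317), rib towards (413,215). The flat isn't clear in the shade, so I'll zoom in with more brightness.

Run:
```python
import cv2,numpy as np
from h import *
ims=[]
a=np.mean([camera("wrist")[120:222,200:300,::-1].astype(float) for _ in range(3)],0)
a=np.clip(255*(a/255)**.55,0,255).astype(np.uint8)
cv2.imwrite("pics/w2.png",cv2.resize(a,(590,600),interpolation=cv2.INTER_CUBIC))
```

```text
(no output)
```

View pics/w2.png

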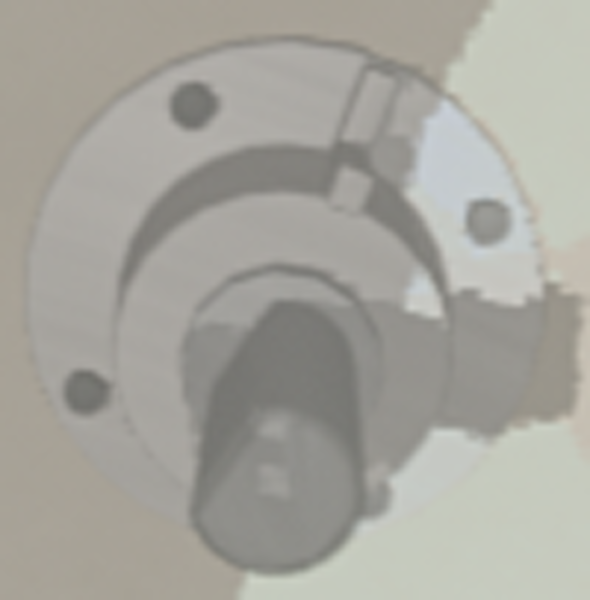

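Run:
```python
from h import *
c=np.load("c1.npz"); s=100/590
def W(p,z): return p2w(c,(200+p[0]*s,120+p[1]*102/600),z)
for n,p,z in (("foot L",(25,280),.008),("foot top",(290,37),.008),("foot R",(545,280),.008),("ribLa",(330,200),.047),("ribLb",(368,65),.047),("ribRa",(362,213),.047),("ribRb",(402,80),.047),("flat a",(197,490),.1095),("flat b",(268,405),.1095),("sp bottom",(280,574),.1095),("sp right",(364,490),.1095),("sp left",(194,500),.1095)):
    print(n,W(p,z).round(4))
# predicted outlines for axis A, flat angle th
```

```text
foot L [ 0.4925 -0.1686  0.008 ]
foot top [ 0.4416 -0.1274  0.008 ]
foot R [ 0.4777 -0.0745  0.008 ]
ribLa [ 0.462  -0.1175  0.047 ]
ribLb [ 0.44   -0.1151  0.047 ]
ribRa [ 0.4633 -0.1121  0.047 ]
ribRb [ 0.4415 -0.1094  0.047 ]
flat a [ 0.4915 -0.1315  0.1095]
flat b [ 0.4784 -0.124   0.1095]
sp bottom [ 0.5017 -0.1188  0.1095]
sp right [ 0.4881 -0.1097  0.1095]
sp left [ 0.493  -0.1317  0.1095]
```

The flat faces about 237° in the world frame (image upper-left), the rib about 172.5°, and the axis is near (0.4895, -0.1195). I'll grip with yaw 147° so one pad lies on the flat.

Run:
```python
from h import *
goal((.4895,-.1195,.145),np.radians(147))
```

```text
shift [ -2.   -2.9 125.9] rot [-1.10e-03  2.00e-04  7.36e-01] yawnow -2.9816 pos [ 0.4871 -0.1168  0.2709] F [ 0.1  0.3 -0.7] w 85.5 j [-0.23  0.26 -0.06  1.25 -0.   -0.39] t 2.02
```

Emit:
send_rows([
  [[-2,-2,10],[0,0,0.12],60],
  [[-2,-2,20],[0,0,0.24],60],
  [[-2,-2,30],[0,0,0.36],60],
  [[-2,-2,35],[0,0,0.48],60],
  [[-2,-2,40],[0,0,0.6],60],
  [[-2,-2,50],[0,0,0.736],60],
  [[-2,-2,70],[0,0,0.736],60],
  [[-2,-2,90],[0,0,0.736],60],
  [[-2,-2,110],[0,0,0.736],60],
  [[-2,-2,126],[0,0,0.736],60],
  [[-2,-2,126],[0,0,0.736],60],
  [[-2,-2,126],[0,0,0.736],60],
])

```text
clock: 3.02
eef_pos: [0.4886, -0.1175, 0.1448]
tool_rot: [0.283, 0.959, -0.001, -0.001]
ft_force: [0.3, -0.4, 0.4]
grip_width: 0.0599
```

Run:
```python
from h import *
goal((.4895,-.1195,.145),np.radians(147))
c=get_calibration("wrist"); a=camera("wrist")[:,:,::-1]
np.savez("c3.npz",**c); a=np.clip(255*(a/255.)**.6,0,255).astype(np.uint8)
cv2.imwrite("pics/w3.png",cv2.resize(a[60:384,80:432],(800,736),interpolation=cv2.INTER_CUBIC)[:600])
```

```text
shift [-1.8 -1.2 -0.2] rot [-0.0015 -0.0011  0.0016] yawnow 2.5672 pos [ 0.4886 -0.1175  0.1448] F [ 0.3 -0.4  0.4] w 59.9 j [-0.24  0.38 -0.25  0.95 -0.    0.34] t 3.02
```

View pics/w3.png

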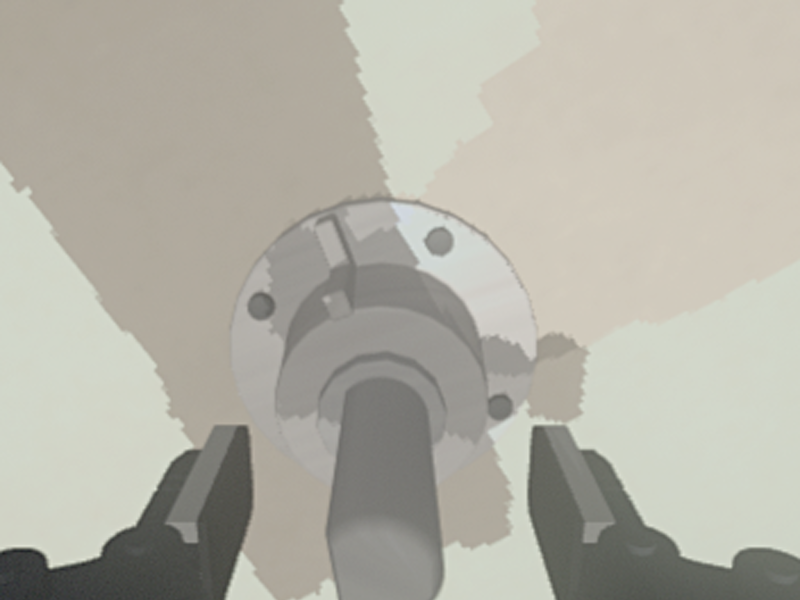

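The spindle (column ≈389) is centred between the fingers (250…530), and the straight flat edge faces the left finger. I'll close.

Emit:
send_rows([
  [[0,0,0],[0,0,0],5],
  [[0,0,0],[0,0,0],5],
  [[0,0,0],[0,0,0],5],
  [[0,0,0],[0,0,0],5],
  [[0,0,0],[0,0,0],5],
  [[0,0,0],[0,0,0],5],
  [[0,0,0],[0,0,0],5],
  [[0,0,0],[0,0,0],5],
  [[0,0,0],[0,0,0],5],
  [[0,0,0],[0,0,0],5],
])

```text
clock: 3.9
eef_pos: [0.4896, -0.119, 0.1472]
tool_rot: [0.284, 0.959, -0.002, 0.001]
ft_force: [-3.3, -2.5, 6.6]
grip_width: 0.0196
```

Run:
```python
from h import *
goal((.4895,-.1195,.145),np.radians(172.5-90))
c=np.load("c3.npz"); 
def P(p): return (80+p[0]*.44, 60+p[1]*.44)
for p,z in (((318,220),.047),((340,214),.047),((324,297),.047),((350,313),.047),((230,335),.008),((540,335),.008),((380,198),.008)): print(p,p2w(c,P(p),z).round(4))
A=np.array([.4895,-.1195])
for ph in (169,172,175):
  for r in (30,47):
    d=np.radians(ph); q=w2p(c,(*(A+r*1e-3*np.array([np.cos(d),np.sin(d)])),.047)); print(ph,r,(q-[80,60])/.44)
```

```text
shift [-0.2 -0.5  2.2] rot [-2.0000e-04  4.6000e-03  1.1264e+00] yawnow 2.5663 pos [ 0.4896 -0.119   0.1472] F [-3.3 -2.5  6.6] w 19.6 j [-0.24  0.37 -0.25  0.95 -0.    0.34] t 3.9
(318, 220) [ 0.4399 -0.1064  0.047 ]
(340, 214) [ 0.4415 -0.1012  0.047 ]
(324, 297) [ 0.4566 -0.1162  0.047 ]
(350, 313) [ 0.4635 -0.1131  0.047 ]
(230, 335) [ 0.4591 -0.1574  0.008 ]
(540, 335) [ 0.5113 -0.0767  0.008 ]
(380, 198) [ 0.4487 -0.0951  0.008 ]
169 30 [339.87072719 303.28507732]
169 47 [312.18075772 241.14867299]
172 30 [334.13084594 305.67466602]
172 47 [302.98837343 245.10583065]
175 30 [328.55070073 308.34343028]
175 47 [294.072401   249.51894794]
```

Run:
```python
from h import *
c1=np.load("c1.npz");c3=np.load("c3.npz")
A=np.array([.4897,-.1195])
def P3(p): return (80+p[0]*.44, 60+p[1]*.44)
def P1(p): return (200+p[0]*100/590,120+p[1]*.17)
for n,p1,p3 in (("outer end",(384,72),(329,217)),("outer inner end",(360,150),(349,265)),("inner",(352,189),(338,305))):
  for z in (.008,.012,.02,.03,.047):
    a=p2w(c1,P1(p1),z)[:2];b=p2w(c3,P3(p3),z)[:2]
    f=lambda q:(round(float(np.hypot(*(q-A)))*1e3,1),round(float(np.degrees(np.arctan2(*(q-A)[::-1]))),1))
    print(n,z,a.round(4),b.round(4),f(a),f(b))
```

```text
outer end 0.008 [ 0.4451 -0.11  ] [ 0.4453 -0.1107] (45.6, 168.0) (45.3, 168.8)
outer end 0.012 [ 0.4446 -0.1103] [ 0.4448 -0.11  ] (46.0, 168.4) (45.9, 168.1)
outer end 0.02 [ 0.4437 -0.1108] [ 0.4439 -0.1086] (46.8, 169.2) (47.1, 166.6)
outer end 0.03 [ 0.4426 -0.1114] [ 0.4427 -0.1068] (47.8, 170.2) (48.7, 164.9)
outer end 0.047 [ 0.4407 -0.1124] [ 0.4407 -0.1038] (49.5, 171.8) (51.5, 162.2)
outer inner end 0.008 [ 0.4594 -0.1119] [ 0.4605 -0.1139] (31.2, 166.0) (29.7, 169.1)
outer inner end 0.012 [ 0.4588 -0.1122] [ 0.4598 -0.1131] (31.8, 166.6) (30.6, 168.0)
outer inner end 0.02 [ 0.4575 -0.1126] [ 0.4583 -0.1116] (32.9, 167.9) (32.4, 165.9)
outer inner end 0.03 [ 0.456  -0.1132] [ 0.4564 -0.1097] (34.3, 169.4) (34.8, 163.6)
outer inner end 0.047 [ 0.4533 -0.1141] [ 0.4531 -0.1064] (36.8, 171.6) (38.8, 160.3)
inner 0.008 [ 0.4666 -0.1122] [ 0.4692 -0.1238] (24.2, 162.4) (20.9, -168.2)
inner 0.012 [ 0.4659 -0.1124] [ 0.4683 -0.1228] (24.9, 163.4) (21.7, -171.2)
inner 0.02 [ 0.4645 -0.1129] [ 0.4664 -0.1209] (26.1, 165.2) (23.3, -176.6)
inner 0.03 [ 0.4627 -0.1134] [ 0.4641 -0.1185] (27.7, 167.3) (25.6, 177.8)
inner 0.047 [ 0.4597 -0.1144] [ 0.4602 -0.1144] (30.5, 170.3) (30.0, 170.2)
```

Two-view triangulation puts the rib at about 169° (outer end 168.3° on the foot, inner top 170.2° at z = 47 mm). The opening is 19.6 mm, so the flat is gripped. I'll turn -68° (+1.187 rad about tool z).

Emit:
send_rows([
  [[0,0,0],[0,0,0.08],5],
  [[0,0,0],[0,0,0.19],5],
  [[0,0,0],[0,0,0.3],5],
  [[0,0,0],[0,0,0.41],5],
  [[0,0,0],[0,0,0.52],5],
  [[0,0,0],[0,0,0.63],5],
  [[0,0,0],[0,0,0.74],5],
  [[0,0,0],[0,0,0.85],5],
  [[0,0,0],[0,0,0.96],5],
  [[0,0,0],[0,0,1.07],5],
  [[0,0,0],[0,0,1.15],5],
  [[0,0,0],[0,0,1.187],5],
])

```text
clock: 4.9
eef_pos: [0.4906, -0.1202, 0.1473]
tool_rot: [0.773, 0.635, -0.001, 0.004]
ft_force: [4.5, -5.7, -6.4]
grip_width: 0.0194
```

Run:
```python
from h import *
goal((.4895,-.1195,.147),np.radians(79))
```

```text
shift [ 0.5 -1.2  0.2] rot [ 0.0047  0.0059 -0.0034] yawnow 1.3754 pos [ 0.4906 -0.1202  0.1473] F [ 4.5 -5.7 -6.4] w 19.4 j [-0.24  0.37 -0.25  0.95 -0.01  1.53] t 4.9
```

Emit:
send_rows([
  [[0,0,0],[0,0,0.003],5],
  [[0,0,0],[0,0,0],60],
  [[0,0,0],[0,0,0],60],
  [[0,0,0],[0,0,0],60],
  [[0,0,0],[0,0,0],60],
  [[0,0,0],[0,0,0],60],
  [[0,0,-30],[0,0,0],60],
  [[0,0,-60],[0,0,0],60],
  [[0,0,-90],[0,0,-0.12],60],
  [[0,0,-110],[0,0,-0.24],70],
  [[0,0,-120],[0,0,-0.36],85],
  [[0,0,-120],[0,0,-0.48],85],
])

```text
clock: 5.9
eef_pos: [0.4917, -0.1197, 0.2709]
tool_rot: [0.597, 0.802, -0.0, 0.007]
ft_force: [0.6, 0.2, 0.5]
grip_width: 0.0855
```

Run:
```python
from h import *
goal((.4898,-.1197,.265),np.radians(169))
```

```text
shift [ 0.6 -1.8  5.9] rot [ 7.000e-04  1.380e-02 -1.088e+00] yawnow 1.8616 pos [ 0.4917 -0.1197  0.2709] F [0.6 0.2 0.5] w 85.5 j [-0.24  0.26 -0.05  1.24 -0.01  1.04] t 5.9
```

Emit:
send_rows([
  [[1,-2,6],[0,0.014,-0.12],85],
  [[1,-2,6],[0,0.014,-0.24],85],
  [[1,-2,6],[0,0.014,-0.36],85],
  [[1,-2,6],[0,0.014,-0.48],85],
  [[1,-2,6],[0,0.014,-0.6],85],
  [[1,-2,6],[0,0.014,-0.72],85],
  [[1,-2,6],[0,0.014,-0.84],85],
  [[1,-2,6],[0,0.014,-0.96],85],
  [[1,-2,6],[0,0.014,-1.088],85],
  [[1,-2,6],[0,0.014,-1.088],85],
  [[1,-2,6],[0,0.014,-1.088],85],
])

```text
clock: 6.82
eef_pos: [0.4895, -0.1193, 0.2649]
tool_rot: [0.097, 0.995, 0.0, 0.0]
ft_force: [0.6, -0.0, 0.5]
grip_width: 0.0844
```

Run:
```python
from h import *
goal((.4898,-.1197,.265),np.radians(169))
c=get_calibration("wrist"); a=np.mean([camera("wrist")[110:240,175:325,::-1].astype(float) for _ in range(2)],0)
np.savez("c4.npz",**c); a=np.clip(255*(a/255.)**.6,0,255).astype(np.uint8)
a=cv2.resize(a,(690,598),interpolation=cv2.INTER_CUBIC)
A=np.array([.4898,-.1197])
def pt(r,ph,z,off=0):
    d=np.radians(ph);u=np.array([np.cos(d),np.sin(d)]);n=np.array([-u[1],u[0]])
    return tuple(int(v) for v in np.round((w2p(c,(*(A+r*u+off*n),z))-[175,110])*4.6))
print("axis .112",pt(0,0,.112),"rib in/out",pt(.03,169,.047),pt(.045,169,.01))
print("flat corners",[pt(.008,169,.1095,o) for o in (-.008,.008)],"base",[pt(.008,169,.053,o) for o in (-.008,.008)])
cv2.imwrite("pics/w4.png",a)
# collar prep
cs=(.507,.128)
```

```text
shift [-0.4 -0.3 -0.1] rot [ 0.0006  0.0002 -0.0028] yawnow 2.9468 pos [ 0.4895 -0.1193  0.2649] F [ 0.6 -0.   0.5] w 84.4 j [-0.24  0.27 -0.06  1.24  0.   -0.04] t 6.82
axis .112 (347, 432) rib in/out (347, 181) (347, 84)
flat corners [(396, 381), (299, 381)] base [(387, 295), (308, 295)]
```

View pics/w4.png

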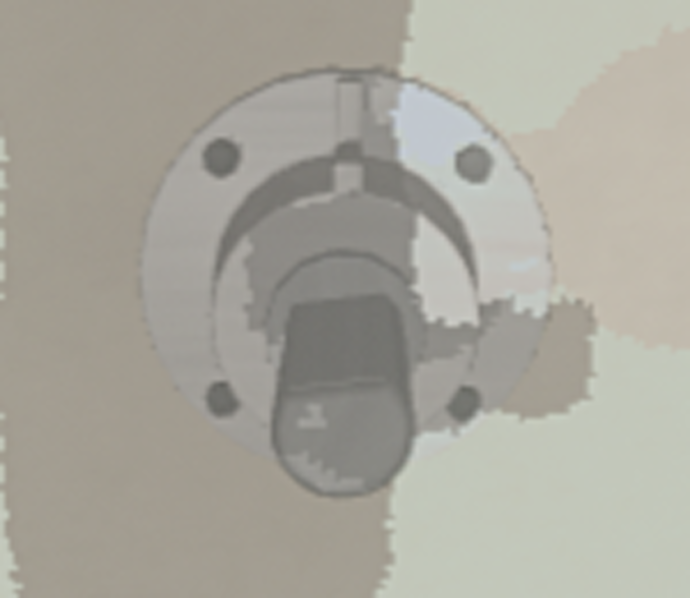

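The rib is vertical at column 347, as predicted for 169°. The flat's top edge runs from about (288,388) to (402,378), so it appears to be about 6-8° short of the rib. I'll quantify that.

Run:
```python
from h import *
from scipy.optimize import least_squares
c=np.load("c4.npz"); g=cv2.GaussianBlur(cv2.cvtColor(cv2.imread("pics/w4.png"),cv2.COLOR_BGR2GRAY),(0,0),2).astype(float)
gy=np.abs(cv2.Sobel(g,cv2.CV_64F,0,1))
W=lambda p,z:p2w(c,(175+p[0]/4.6,110+p[1]/4.6),z)[:2]
for n,z,rows,cols in (("top",.1095,(365,405),range(300,390,3)),("base",.053,(285,315),range(305,375,3))):
    P=np.array([(x,rows[0]+np.argmax(gy[rows[0]:rows[1],x])) for x in cols],float)
    vx,vy,x0,y0=cv2.fitLine(P.astype(np.float32),cv2.DIST_HUBER,0,.01,.01).ravel()
    a=W((300,y0+(300-x0)*vy/vx),z);b=W((390,y0+(390-x0)*vy/vx),z); d=b-a
    print(n,"slope deg",np.degrees(np.arctan2(vy,vx)).round(1),"normal",(np.degrees(np.arctan2(d[1],d[0]))+90)%360,"resid",np.abs((P[:,1]-y0)-(P[:,0]-x0)*vy/vx).mean().round(2), "dist axis",np.cross(d/np.linalg.norm(d),np.array([.4898,-.1197])-a)*1e3)
goal((.4895,-.1195,.145),np.radians(86))
```

```text
top slope deg -8.7 normal 177.94800849169496 resid 1.9 dist axis -5.92927332187548
base slope deg -6.9 normal 175.9083687054848 resid 0.61 dist axis -7.680615343126359
shift [ -0.   -0.3 119.9] rot [ 7.0000e-04 -3.0000e-04  1.4463e+00] yawnow 2.9473 pos [ 0.4895 -0.1193  0.2649] F [-0.1  0.  -0.2] w 84.8 j [-0.24  0.27 -0.06  1.24  0.   -0.05] t 6.92<stdin>:10: DeprecationWarning: Arrays of 2-dimensional vectors are deprecated. Use arrays of 3-dimensional vectors instead. (deprecated in NumPy 2.0)
```

The flat is at about 176°, roughly 7° short of the rib. I'll grip it again and finish the turn with a little overshoot.

Emit:
send_rows([
  [[0,0,10],[0,0,0.12],60],
  [[0,0,20],[0,0,0.24],60],
  [[0,0,30],[0,0,0.36],60],
  [[0,0,30],[0,0,0.48],60],
  [[0,0,30],[0,0,0.6],60],
  [[0,0,30],[0,0,0.72],60],
  [[0,0,30],[0,0,0.84],60],
  [[0,0,35],[0,0,0.96],60],
  [[0,0,40],[0,0,1.08],60],
  [[0,0,50],[0,0,1.2],60],
  [[0,0,60],[0,0,1.32],60],
  [[0,0,80],[0,0,1.446],60],
])

```text
clock: 7.92
eef_pos: [0.4909, -0.1196, 0.1863]
tool_rot: [0.734, 0.68, 0.002, 0.002]
ft_force: [0.1, -0.1, -0.3]
grip_width: 0.0599
```

Run:
```python
from h import *
goal((.4898,-.1197,.146),np.radians(86))
```

```text
shift [-0.2 -1.3 40.3] rot [ 0.0047  0.0001 -0.0066] yawnow 1.4943 pos [ 0.4909 -0.1196  0.1863] F [ 0.1 -0.1 -0.3] w 59.9 j [-0.24  0.33 -0.19  1.04  0.    1.41] t 7.92
```

Emit:
send_rows([
  [[0,-1,20],[0.004,0,-0.006],60],
  [[0,-1,40],[0.004,0,-0.006],60],
  [[0,-1,40],[0.004,0,-0.006],5],
  [[0,-1,40],[0.004,0,-0.006],5],
  [[0,-1,40],[0.004,0,-0.006],5],
  [[0,-1,40],[0.004,0,-0.006],5],
  [[0,-1,40],[0.004,0,-0.006],5],
  [[0,-1,40],[0.004,0,-0.006],5],
  [[0,-1,40],[0.004,0,-0.006],5],
  [[0,-1,40],[0.004,0,-0.006],5],
  [[0,-1,40],[0.004,0,-0.006],5],
])

```text
clock: 8.83
eef_pos: [0.491, -0.1197, 0.1476]
tool_rot: [0.732, 0.682, 0.001, 0.001]
ft_force: [0.8, 0.2, 5.9]
grip_width: 0.0188
```

Run:
```python
from h import *
goal((.4898,-.1197,.146),np.radians(75.5))
```

```text
shift [-0.  -1.2  1.6] rot [0.0036 0.0002 0.1825] yawnow 1.5003 pos [ 0.491  -0.1197  0.1476] F [0.8 0.2 5.9] w 18.8 j [-0.24  0.37 -0.24  0.95  0.    1.4 ] t 8.83
```

Emit:
send_rows([
  [[0,0,0],[0,0,0.06],5],
  [[0,0,0],[0,0,0.12],5],
  [[0,0,0],[0,0,0.183],5],
  [[0,0,0],[0,0,0.183],5],
  [[0,0,0],[0,0,0.183],5],
  [[0,0,0],[0,0,0.183],60],
  [[0,0,0],[0,0,0.183],60],
  [[0,0,0],[0,0,0.183],60],
  [[0,0,0],[0,0,0.183],60],
  [[0,0,-20],[0,0,0.183],60],
  [[0,0,-50],[0,0,0.183],60],
  [[0,0,-85],[0,0,0.183],60],
])

```text
clock: 9.83
eef_pos: [0.4892, -0.1192, 0.2318]
tool_rot: [0.791, 0.612, -0.0, -0.001]
ft_force: [0.6, -0.2, 0.2]
grip_width: 0.0599
```

Run:
```python
from h import *
goal((.4898,-.1197,.265),np.radians(169))
```

```text
shift [ -0.3   0.7 -33.2] rot [-1.0000e-03 -1.5000e-03 -1.6319e+00] yawnow 1.3177 pos [ 0.4892 -0.1192  0.2318] F [ 0.6 -0.2  0.2] w 59.9 j [-0.24  0.29 -0.12  1.16  0.    1.58] t 9.83
```

Emit:
send_rows([
  [[0,1,-20],[0,0,-0.12],85],
  [[0,1,-33],[0,0,-0.24],85],
  [[0,1,-33],[0,0,-0.36],85],
  [[0,1,-33],[0,0,-0.48],85],
  [[0,1,-33],[0,0,-0.6],85],
  [[0,1,-33],[0,0,-0.72],85],
  [[0,1,-33],[0,0,-0.84],85],
  [[0,1,-33],[0,0,-0.96],85],
  [[0,1,-33],[0,0,-1.08],85],
  [[0,1,-33],[0,0,-1.2],85],
  [[0,1,-33],[0,0,-1.32],85],
  [[0,1,-33],[0,0,-1.44],85],
])

```text
clock: 10.83
eef_pos: [0.4901, -0.1194, 0.2648]
tool_rot: [0.188, 0.982, 0.0, -0.001]
ft_force: [0.1, -0.5, 1.1]
grip_width: 0.0847
```

Emit:
send_rows([
  [[0,0,0],[0,0,-0.12],85],
  [[0,0,0],[0,0,-0.192],85],
  [[0,0,0],[0,0,-0.192],85],
])

```text
clock: 11.08
eef_pos: [0.4899, -0.1192, 0.2647]
tool_rot: [0.092, 0.996, 0.0, -0.001]
ft_force: [-0.2, -0.4, 0.1]
grip_width: 0.0848
```

```bash
cat > flat.py <<'E'
from h import *
goal((.4898,-.1197,.265),np.radians(169))
c=get_calibration("wrist"); a=np.mean([camera("wrist")[110:240,175:325,::-1].astype(float) for _ in range(3)],0)
a=np.clip(255*(a/255.)**.6,0,255).astype(np.uint8)
a=cv2.resize(a,(690,598),interpolation=cv2.INTER_CUBIC); cv2.imwrite("pics/w5.png",a); np.savez("c5.npz",**c)
g=cv2.GaussianBlur(cv2.cvtColor(a,cv2.COLOR_BGR2GRAY),(0,0),2).astype(float)
gy=np.abs(cv2.Sobel(g,cv2.CV_64F,0,1)); W=lambda p,z:p2w(c,(175+p[0]/4.6,110+p[1]/4.6),z)[:2]
for n,z,rows,cols in (("top",.1095,(365,405),range(300,390,3)),("base",.053,(285,315),range(310,385,3))):
    P=np.array([(x,rows[0]+np.argmax(gy[rows[0]:rows[1],x])) for x in cols],np.float32)
    vx,vy,x0,y0=cv2.fitLine(P,cv2.DIST_HUBER,0,.01,.01).ravel()
    d=W((390,y0+(390-x0)*vy/vx),z)-W((300,y0+(300-x0)*vy/vx),z)
    print(n,"normal",(np.degrees(np.arctan2(d[1],d[0]))+90)%360,"resid",np.abs((P[:,1]-y0)-(P[:,0]-x0)*vy/vx).mean(),P[::4].tolist())
E
python3 flat.py; python3 -c "
from h import *
goal((.47,.115,.20),np.radians(207))"
```

```text
shift [ 0.1 -0.5 -0.3] rot [ 0.0006 -0.0021  0.0079] yawnow 2.9575 pos [ 0.4899 -0.1192  0.2647] F [-0.2 -0.4  0.1] w 84.8 j [-0.24  0.27 -0.06  1.24  0.   -0.05] t 11.08
top normal 169.23551515608247 resid 3.9700305 [[300.0, 387.0], [312.0, 404.0], [324.0, 393.0], [336.0, 394.0], [348.0, 394.0], [360.0, 393.0], [372.0, 393.0], [384.0, 394.0]]
base normal 165.31074933252603 resid 0.62716335 [[310.0, 293.0], [322.0, 295.0], [334.0, 296.0], [346.0, 298.0], [358.0, 298.0], [370.0, 298.0], [382.0, 299.0]]
shift [ 63.1 226.4  65. ] rot [ 0.0012 -0.0016 -0.6583] yawnow 2.9545 pos [ 0.49   -0.1193  0.2648] F [-0.1  0.3  0.4] w 85.3 j [-0.24  0.27 -0.06  1.24  0.   -0.05] t 11.23
```

View pics/w5.png

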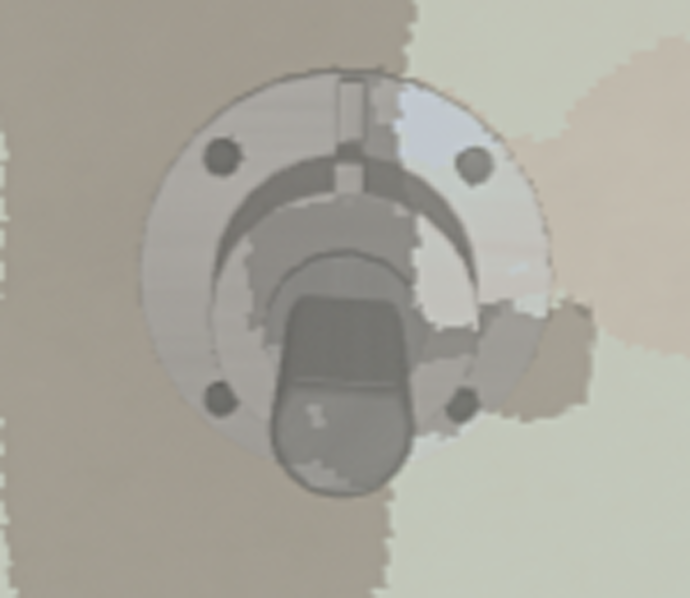

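The flat's edges are now level with the rib: top edge row 383→386, rib at column 349, about 2° of residual. I'll leave it and go above the screw collar.

Emit:
send_rows([
  [[31,244,45],[0,0,-0.658],85],
  [[31,244,45],[0,0,-0.658],85],
  [[31,244,45],[0,0,-0.658],85],
  [[31,244,45],[0,0,-0.658],85],
  [[31,244,45],[0,0,-0.658],85],
  [[31,244,45],[0,0,-0.658],85],
  [[31,244,45],[0,0,-0.658],85],
  [[31,244,45],[0,0,-0.658],85],
  [[31,244,45],[0,0,-0.658],85],
])

```text
clock: 11.98
eef_pos: [0.5047, 0.1262, 0.2198]
tool_rot: [-0.233, 0.972, 0.0, -0.001]
ft_force: [-0.1, 0.2, 0.8]
grip_width: 0.0852
```

Run:
```python
from h import *
goal((.505,.128,.22),np.radians(207))
c=get_calibration("wrist"); a=camera("wrist")[:,:,::-1]
np.savez("c6.npz",**c); cv2.imwrite("pics/w6.png",cv2.resize(a[110:240,170:340],(782,598),interpolation=cv2.INTER_CUBIC))
print((w2p(c,(.507,.128,.022))-[170,110])*4.6)
```

```text
shift [-1.1  1.4 -0.2] rot [ 0.0012 -0.002  -0.0006] yawnow -2.6709 pos [0.5047 0.1262 0.2198] F [-0.1  0.2  0.8] w 85.2 j [ 0.24  0.33 -0.09  1.15  0.   -0.23] t 11.98
[374.2124888  366.87972344]
```

View pics/w6.png

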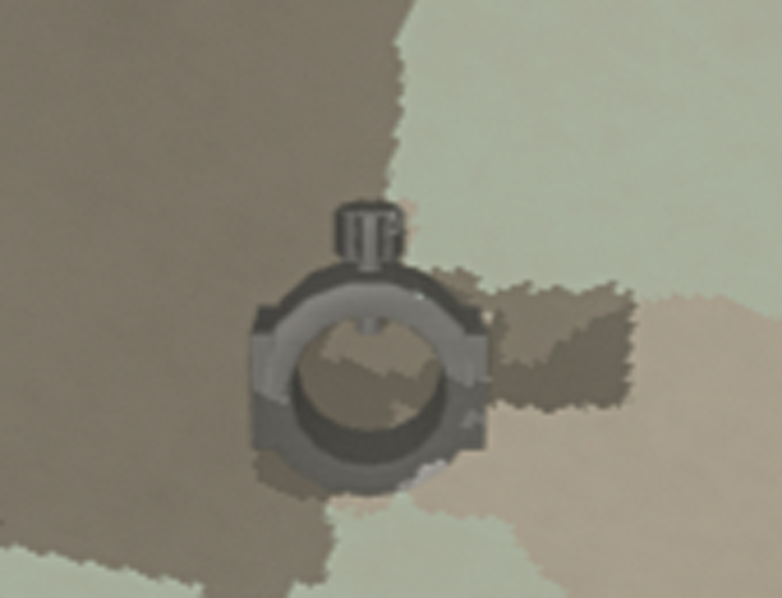

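The collar's ring centre is about (369,389), its screw (369,235) and its flats at columns 251 and 487. The jaws are already aligned with the flats to within about 1°.

Run:
```python
from h import *
c=np.load("c6.npz"); W=lambda p,z:p2w(c,(170+p[0]/4.6,110+p[1]/4.6),z)
C=W((369,389),.022); print(C,"flat gap",np.linalg.norm(W((251,395),.022)-W((487,395),.022)),"dia",np.linalg.norm(W((369,282),.022)-W((369,495),.022)))
S=W((369,203),.016); print(S,"screw end dist",np.linalg.norm((S-C)[:2]),np.degrees(np.arctan2(*(S-C)[:2][::-1])))
goal((C[0],C[1],.078),np.radians(207))
```

```text
[0.51149058 0.12914064 0.022     ] flat gap 0.046147310951224645 dia 0.04376202822812536
[0.47981271 0.11307293 0.016     ] screw end dist 0.03551983590747832 -153.10487482630447
shift [-7.800e+00  1.000e-01  1.421e+02] rot [ 0.0012 -0.0014 -0.002 ] yawnow -2.6723 pos [0.5049 0.1255 0.2201] F [ 0.3 -0.6  1.2] w 85.2 j [ 0.24  0.33 -0.09  1.15  0.   -0.23] t 12.03
```

Emit:
send_rows([
  [[-8,0,40],[0.001,-0.001,-0.002],72],
  [[-8,0,80],[0.001,-0.001,-0.002],72],
  [[-8,0,105],[0.001,-0.001,-0.002],72],
  [[-8,0,125],[0.001,-0.001,-0.002],72],
  [[-8,0,138],[0.001,-0.001,-0.002],72],
  [[-8,0,144],[0.001,-0.001,-0.002],72],
  [[-8,0,144],[0.001,-0.001,-0.002],72],
])

```text
clock: 12.62
eef_pos: [0.5111, 0.1273, 0.075]
tool_rot: [-0.232, 0.973, -0.0, -0.002]
ft_force: [-0.1, -0.5, 0.5]
grip_width: 0.0723
```

Emit:
send_rows([
  [[0,0,0],[0,0,0],60],
  [[0,0,0],[0,0,0],50],
  [[0,0,0],[0,0,0],30],
  [[0,0,0],[0,0,0],30],
  [[0,0,0],[0,0,0],30],
  [[0,0,0],[0,0,0],30],
  [[0,0,0],[0,0,0],30],
])

```text
clock: 13.2
eef_pos: [0.5123, 0.1274, 0.0768]
tool_rot: [-0.232, 0.973, -0.0, 0.0]
ft_force: [-0.3, -1.2, 5.7]
grip_width: 0.0445
```

Run:
```python
from h import *
goal((.511,.129,.20),np.radians(207))
```

```text
shift [   0.4    1.9 -123.2] rot [-0.0008 -0.     -0.0034] yawnow -2.6737 pos [0.5123 0.1274 0.0768] F [-0.3 -1.2  5.7] w 44.5 j [ 0.24  0.5  -0.25  0.81 -0.   -0.22] t 13.2
```

Emit:
send_rows([
  [[0,0,-10],[0,0,0],30],
  [[0,0,-35],[0,0,0],30],
  [[0,0,-70],[0,0,0],30],
  [[0,0,-105],[0,0,0],30],
  [[0,0,-140],[0,0,0],30],
  [[0,0,-150],[0,0,0],30],
  [[0,0,-150],[0,0,0],30],
])

```text
clock: 13.78
eef_pos: [0.5142, 0.1281, 0.2312]
tool_rot: [-0.232, 0.973, -0.0, 0.004]
ft_force: [0.4, -0.1, -1.5]
grip_width: 0.0444
```

Run:
```python
from h import *
goal((.489,-.1195,.225),np.radians(168))
```

```text
shift [ 134.2 -209.5    5.7] rot [3.000e-04 9.100e-03 6.775e-01] yawnow -2.6735 pos [0.5142 0.1281 0.2312] F [ 0.4 -0.1 -1.5] w 44.4 j [ 0.24  0.34 -0.06  1.17 -0.   -0.22] t 13.78
```

Emit:
send_rows([
  [[15,-24,6],[0,0.009,0.08],30],
  [[33,-52,6],[0,0.009,0.17],30],
  [[53,-82,6],[0,0.009,0.27],30],
  [[73,-114,6],[0,0.009,0.37],30],
  [[93,-146,6],[0,0.009,0.47],30],
  [[111,-174,6],[0,0.009,0.56],30],
  [[125,-196,6],[0,0.009,0.64],30],
  [[134,-209.5,6],[0,0.009,0.677],30],
  [[134,-209.5,6],[0,0.009,0.677],30],
  [[134,-209.5,6],[0,0.009,0.677],30],
])

```text
clock: 14.62
eef_pos: [0.488, -0.1198, 0.2228]
tool_rot: [0.105, 0.994, 0.001, -0.002]
ft_force: [-0.6, 1.7, -1.9]
grip_width: 0.0442
```

Run:
```python
from h import *
goal((.489,-.1195,.205),np.radians(168))
```

```text
shift [-1.   0.5 17.8] rot [ 0.0009 -0.0036 -0.001 ] yawnow 2.9311 pos [ 0.488  -0.1198  0.2228] F [-0.6  1.7 -1.9] w 44.2 j [-0.24  0.3  -0.13  1.14  0.   -0.03] t 14.62
```

Emit:
send_rows([
  [[-1,0,9],[0,-0.003,0],30],
  [[-1,0,18],[0,-0.003,0],30],
  [[-1,0,18],[0,-0.003,0],30],
  [[-1,0,18],[0,-0.003,0],30],
])

```text
clock: 14.95
eef_pos: [0.4881, -0.1188, 0.2036]
tool_rot: [0.104, 0.995, 0.001, -0.002]
ft_force: [0.4, 0.0, -1.7]
grip_width: 0.0447
```

Run:
```python
from h import *
goal((.489,-.1195,.205),np.radians(168))
c=get_calibration("wrist"); a=np.mean([camera("wrist")[:,:,::-1].astype(float) for _ in range(2)],0)
np.savez("c7.npz",**c); a=np.clip(255*(a/255.)**.6,0,255).astype(np.uint8)
cv2.imwrite("pics/w7.png",cv2.resize(a[150:320,140:360],(776,600),interpolation=cv2.INTER_CUBIC))
for z in (.112,.129,.14): print(z,(w2p(c,(.4898,-.1197,z))-[140,150])*3.528)
```

```text
shift [-1.  -0.5 -1.4] rot [ 0.0012 -0.0038  0.0009] yawnow 2.933 pos [ 0.4881 -0.1188  0.2036] F [ 0.4  0.  -1.7] w 44.7 j [-0.24  0.32 -0.17  1.09  0.   -0.03] t 14.95
0.112 [387.92475621 328.93542231]
0.129 [387.68873078 381.03507331]
0.14 [387.50975809 420.54104682]
```

View pics/w7.png

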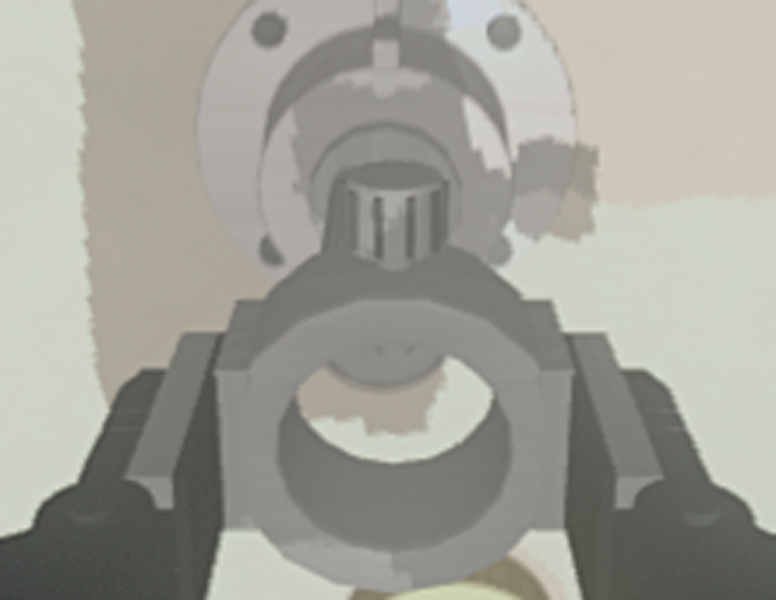

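Through the bore, the spindle's top edge sits at (385,390). The collar's centre column is 395 (flats 217…573, bore 278…512, outer rows 300…588).

Run:
```python
from h import *
c=np.load("c7.npz"); W=lambda p,z:p2w(c,(140+p[0]/3.528,150+p[1]/3.528),z)
o=readout.get_obs(); R=Ro.from_quat(o["tool_rot"]); d=np.radians(168); u=np.array([np.cos(d),np.sin(d)]); v=np.array([np.sin(d),-np.cos(d)])
T=np.array([.4881,-.1190])
f=lambda p,z:(np.array([(W(p,z)[:2]-T)@u,(W(p,z)[:2]-T)@v])*1e3).round(1)
for z in (.144,.149,.154):
  print(z,"gap",np.linalg.norm(W((217,400),z)-W((573,400),z))*1e3,"outer",f((395,300),z),f((395,588),z),"bore bottom",f((395,548),z),"bore sides",f((278,450),z),f((512,450),z))
print("spindle back",f((385,390),.1105),"sp pic w5:")
c=np.load("c5.npz"); W=lambda p,z:p2w(c,(175+p[0]/4.6,110+p[1]/4.6),z)
print("back",f((345,496),.1105),"L/R",f((272,425),.1105),f((414,425),.1105),"flat",f((347,384),.112),"axis",((np.array([.4898,-.1197])-T)@u,(np.array([.4898,-.1197])-T)@v))
```

```text
0.144 gap 47.64616173070753 outer [18.4  0.7] [-26.5   0.7] bore bottom [-19.8   0.7] bore sides [ -3.9 -15.2] [-4.  16.6]
0.149 gap 45.84137014167757 outer [20.8  0.6] [-22.5   0.7] bore bottom [-16.    0.7] bore sides [ -0.7 -14.6] [-0.8 16. ]
0.154 gap 44.03657855264761 outer [23.1  0.6] [-18.4   0.7] bore bottom [-12.2   0.7] bore sides [  2.5 -14.1] [ 2.4 15.4]
spindle back [-13.9  -0.8] sp pic w5:
back [-13.8  -0.3] L/R [ -1.5 -12.7] [-0.9 10.8] flat [ 6.4 -0.5] axis (np.float64(-0.0018083891048199365), np.float64(-0.0003312534461234719))
```

Emit:
send_rows([
  [[0.2,-1.5,0],[0,-0.003,0],30],
  [[0.2,-1.5,0],[0,-0.003,0],30],
  [[0.2,-1.5,6],[0,-0.003,0],30],
  [[0.2,-1.5,12],[0,-0.003,0],30],
  [[0.2,-1.5,18],[0,-0.003,0],30],
  [[0.2,-1.5,22],[0,-0.003,0],30],
  [[0.2,-1.5,25],[0,-0.003,0],30],
  [[0.2,-1.5,25],[0,-0.003,0],30],
])

```text
clock: 15.72
eef_pos: [0.4879, -0.1205, 0.1787]
tool_rot: [0.104, 0.995, 0.001, 0.0]
ft_force: [0.5, -0.5, -1.7]
grip_width: 0.0443
```

Run:
```python
from h import *
goal((.489,-.12,.1465),np.radians(168))
```

```text
shift [-1.   0.7 32.2] rot [ 0.0011 -0.      0.0003] yawnow 2.9324 pos [ 0.4879 -0.1205  0.1787] F [ 0.5 -0.5 -1.7] w 44.3 j [-0.24  0.34 -0.21  1.03  0.   -0.03] t 15.72
```

Emit:
send_rows([
  [[0,0,3],[0,0,0],30],
  [[0,0,6],[0,0,0],30],
  [[0,0,9],[0,0,0],30],
  [[0,0,12],[0,0,0],30],
  [[0,0,12],[0,0,0],30],
])

```text
clock: 16.13
eef_pos: [0.4875, -0.1204, 0.166]
tool_rot: [0.104, 0.995, 0.001, -0.001]
ft_force: [0.2, 0.1, -1.5]
grip_width: 0.0444
```

Run:
```python
from h import *
goal((.489,-.12,.1465),np.radians(168))
```

```text
shift [-1.4  0.7 19.5] rot [ 0.0011 -0.0012  0.0003] yawnow 2.9324 pos [ 0.4875 -0.1204  0.166 ] F [ 0.2  0.1 -1.5] w 44.4 j [-0.24  0.35 -0.22  1.    0.   -0.03] t 16.13
```

Emit:
send_rows([
  [[0,0,5],[0,0,0],30],
  [[0,0,10],[0,0,0],30],
  [[0,0,15],[0,0,0],30],
  [[0,0,19.5],[0,0,0],30],
  [[0,0,19.5],[0,0,0],30],
  [[-1,0,19.5],[0,0,0],30],
  [[-2,0,19.5],[0,0,0],30],
  [[-2,0,19.5],[0,0,0],30],
])

```text
clock: 16.8
eef_pos: [0.49, -0.1209, 0.1468]
tool_rot: [0.104, 0.995, 0.001, 0.0]
ft_force: [0.2, 0.0, -1.1]
grip_width: 0.0446
```

Run:
```python
from h import *
goal((.489,-.12,.1465),np.radians(168))
```

```text
shift [1.2 0.7 0.3] rot [ 0.0011 -0.0001  0.0003] yawnow 2.9325 pos [ 0.49   -0.1209  0.1468] F [ 0.2  0.  -1.1] w 44.6 j [-0.24  0.38 -0.24  0.95  0.   -0.03] t 16.8
```

No contact yet; I'll press on in small steps.

Emit:
send_rows([
  [[-0.4,0,0],[0,0,0],30],
  [[-0.7,0,0],[0,0,0],30],
  [[-1,0,0],[0,0,0],30],
  [[-1,0,0],[0,0,0],30],
])

```text
clock: 17.13
eef_pos: [0.4904, -0.121, 0.1468]
tool_rot: [0.104, 0.995, 0.001, -0.001]
ft_force: [-2.6, 0.1, 0.5]
grip_width: 0.0446
```

Run:
```python
from h import *
goal((.489,-.12,.1465),np.radians(168))
```

```text
shift [1.6 0.7 0.3] rot [ 0.0011 -0.0014  0.0003] yawnow 2.9324 pos [ 0.4904 -0.121   0.1468] F [-2.6  0.1  0.5] w 44.6 j [-0.24  0.38 -0.24  0.95  0.   -0.03] t 17.13
```

Emit:
send_rows([
  [[-1,0,0],[0,0,0],30],
  [[-1.5,0,0],[0,0,0],30],
  [[-1.5,0,0],[0,0,0],30],
  [[-1.5,0,0],[0,0,0],30],
])

```text
clock: 17.47
eef_pos: [0.4907, -0.1211, 0.1466]
tool_rot: [0.104, 0.995, 0.001, -0.002]
ft_force: [-4.3, 1.4, 2.7]
grip_width: 0.0446
```

Run:
```python
from h import *
goal((.489,-.12,.1465),np.radians(168))
c=get_calibration("wrist"); a=camera("wrist")[:,:,::-1]
a=np.clip(255*(a/255.)**.6,0,255).astype(np.uint8)
cv2.imwrite("pics/w8.png",cv2.resize(a[150:320,140:360],(776,600),interpolation=cv2.INTER_CUBIC))
s=camera("scene")[:,:,::-1]; cv2.imwrite("pics/s8.png",cv2.resize(s[200:300,265:385],(720,600),interpolation=cv2.INTER_CUBIC))
```

```text
shift [1.9 0.7 0.1] rot [ 0.0011 -0.0042  0.0002] yawnow 2.9324 pos [ 0.4907 -0.1211  0.1466] F [-4.3  1.4  2.7] w 44.6 j [-0.24  0.38 -0.24  0.96  0.   -0.03] t 17.47
```

View pics/w8.png

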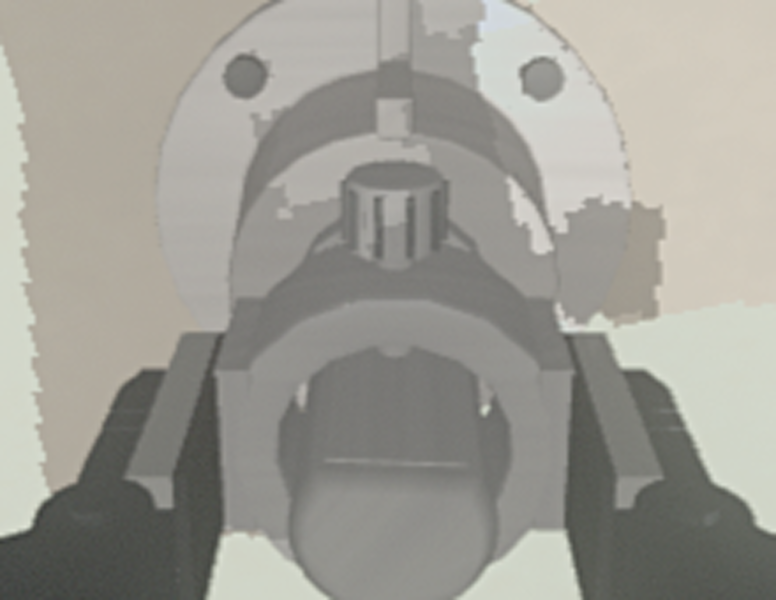

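View pics/s8.png

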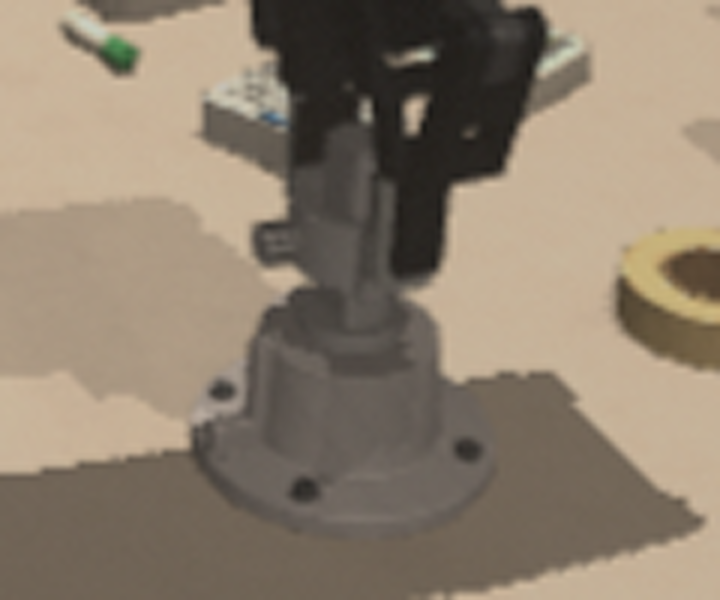

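The spindle is centred in the bore, with the screw, tip and rib all on column ≈394 and the flat's edge level (rows 462→465). The collar sits clear above the shoulder. I'll press slightly firmer, check, and hand in.

Emit:
send_rows([
  [[-2,0,0],[0,0.002,0],30],
  [[-2.2,0,0],[0,0.004,0],30],
  [[-2.2,0,0],[0,0.004,0],30],
  [[-2.2,0,0],[0,0.004,0],30],
  [[-2.2,0,0],[0,0.004,0],30],
  [[-2.2,0,0],[0,0.004,0],30],
])

```text
clock: 18.07
eef_pos: [0.4912, -0.1212, 0.1463]
tool_rot: [0.104, 0.995, 0.001, -0.006]
ft_force: [-6.9, 1.1, 3.0]
grip_width: 0.0444
```

Run:
```python
from h import *
goal((.489,-.12,.1465),np.radians(168))
f=readout.get_obs()
if -15<f["ft_force"][0]<-2: print(order.job_done())
```

```text
shift [ 2.4  0.7 -0.1] rot [ 0.0011 -0.0119  0.0002] yawnow 2.9324 pos [ 0.4912 -0.1212  0.1463] F [-6.9  1.1  3. ] w 44.4 j [-0.24  0.39 -0.23  0.97  0.   -0.03] t 18.07
the job is handed in; nothing more can be done
None
```

I turned the spindle until its flat faces the pointer rib. The screw collar is now held half-way down the flat with its screw tip pressed on it, and the job is handed in at 18.1 s on the robot's clock.

- **Turn:** The first pinch turn left the flat about 7° short of the rib. I gripped it again and finished the turn.
- **Flat against the rib:** The final pictures show the flat, screw and rib in line. My estimates of what is left disagree a little. The commanded turn and the fit to the flat's lower edge put it 3–4° past the rib. The fit to its upper edge was noisier and put it level with the rib. I left it there.
- **Collar:** I gripped it by its wrench flats, with no contact force as it went down over the spindle. Its centre is at about 80–81 mm, well clear of the shoulder.
- **Press:** The tip presses on the flat with about 7 N. Pressing tilted the tool by about 0.7°.
- **Other things:** I moved nothing near the plain collar, the vials or the mirror, but I did not picture them again at the end.

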